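# Raise the overhead camera above the dice dish

### The job

Set up the small camera stand beside the lazy susan so that the people on the video call can see the dice: squeeze its thumb button right in, draw the column straight up past the first stop to the second stop, and turn the stand so that the lens hangs over the middle of the white ceramic dish. Keep the stand's foot down on the table and leave everything else where it is. Finish while still holding the grip, button squeezed in and the camera up at the second stop, so I can check the picture.

Things in the scene. Friction and masses are not known exactly. Their poses are not given: they have to be found in the camera images.
- stand: loose overhead camera stand, about 0.95 kg: dark steel foot 116 mm across, 15 mm thick; upright 26 mm telescoping tube with a grip block on top; level 155 mm arm to one side with a camera looking down. Origin: under the foot's centre, on the column axis; x: where the arm points; +y: the button side. Turning the grip turns the whole stand, the foot sliding; pushed hard sideways it tips
- column (a joint): rise of the column, m: 0 down (start), 0.045 first stop, 0.090 second stop and end of travel. A sprung catch locks it at each stop; with the button in it is free (about 1 N of friction) and sinks under its own 2 N weight unless held. Pulling with the button out, or beyond the second stop, lifts the whole stand
- button (a joint): thumb button travel, m: 0 out (4 mm proud of the grip block), 0.004 in, flush with the block. It springs back: 3 N to start, 6.5 N flush. The catch is free from about 0.003
- grip (a point): centre of the black grip block at button height, on the column axis, 187 mm above the table at the start; rises with the column. Block 34 mm from button face to ribbed finger rest (stand y; 38 with the button out), 26 mm along stand x, 46 mm high, nothing above it, arm 33 mm below this point. Fingers from above on button and rest squeeze the button in as they close
- thumb (a point): middle of the outer face of the thumb button, a grey upright rectangle 14 mm wide and 24 mm high, 21 mm from the column axis when out
- lens (a point): middle of the camera's lens, facing down, at the end of the arm: 155 mm from the column axis along stand x, 127 mm above the table at the start; rises with the column. Camera head: grey disc 48 mm across
- dish: white ceramic dish with two dice lying in it, 120 mm across, 22 mm high, loose on the lazy susan. Origin: centre of its underside
- susan: lazy susan of clear acrylic: turning disc 320 mm across, its top 30 mm above the table; it turns easily on its bearing. Origin: centre, at table height; fixed to the table
- dice_cup: red plastic dice cup, 74 mm across, 90 mm high, loose on the lazy susan. Origin: centre of its underside
- chips: stack of plastic chips, 39 mm across, 46 mm high, loose on the lazy susan. Origin: centre of its underside
- rack: small stainless steel tile rack, 150 mm long (its x), 34 mm deep, 36 mm high, loose on the lazy susan. Origin: centre of its underside
- teacup: white teacup without handle, 72 mm across, 62 mm high, loose on the table. Origin: centre of its underside
- tile_a: a mahjong tile lying flat, 40 x 30 x 22 mm, loose on the table. Origin: centre of its underside
- tile_b: another such tile lying flat on the table. Origin: centre of its underside
Not all that is in view belongs to the job. Several things have the shape of the dish; the one meant has the colours described above.

How it is judged:
By the outcome, as a careful person would: the job done as asked, in the order asked, and still so for the second after the job is handed in, while the arm keeps its last pose, push and grip.
It also fails if it takes over 35 s, if anything falls off the work surface, if the arm or the gripper's body presses on something with over 40 N, if the wrist force passes 120 N, or if a joint passes its speed limit or range.

### The arm

A 6-joint arm with a two-finger parallel gripper is mounted at the origin on the work surface. World frame = base frame: x ahead of the robot, y to its left, z up, the work surface at z = 0. Lengths are in m, angles in rad, forces in N, time in s.
With the tool pointing down it reaches from about 0.375 to 0.975 m from the base axis. Payload 3.8 kg.
Tool frame: the origin (TCP) lies midway between the tips of the shut fingers; the grasp point (between the pads) lies 19 mm behind it; z points along the fingers, y is the line along which they close (so a half turn about z gives the same grasp; the last joint's range is limited). The gripper opens to 88 mm and grips with 3 to 60 N. Pads are 18 mm wide; open, the fingers measure 123 mm over their backs; the gripper's body (75 mm by 187 mm) begins 45 mm behind the grasp point.
Start: joints at [1.143, 0.264, 1.604, -0, 1.274, -0.037], TCP at [0.257, 0.624, 0.239] pointing down, gripper open.
Joint ranges: [-2.63, 2.63], [-0.94, 2.18], [0.31, 2.57], [-1.31, 4.45], [0, 2.66], [-2.55, 2.55]. Speed limits (rad/s): [2.57, 2.57, 3.14, 3.14, 3.14, 3.14].

### API

Orientations are given as a rotation vector (axis times angle).
In Python, from cell import manip, inverse_kinematics, cams, order gives the robot as it stands. Calls block until the motion is done:
- manip.move_pose(position, orientation): joint-space move of the TCP to a pose.
- manip.move_linear(position, rate=0.15, rot=None): straight line of the TCP; rot=None keeps the orientation; rate is the mean speed in m/s.
- manip.set_joints(angles): joint-space move.
- manip.set_gripper(opening, force=None): finger opening in m; force is the grip in N (None keeps the last); returns when the fingers have stopped.
- manip.dwell(seconds).
- inverse_kinematics(position, orientation): joint angles nearest the present ones, or None.
- manip.state(): the state.
- cams.capture(name): name is "scene" or "top"; returns a dict with "image" (384x512x3 uint8, blue, green, red), "z_map" (384x512 float32, m along the optical axis (not along the pixel's ray), 0 where there is no reading), "intrinsics" (3x3 intrinsics, pixels), "position" and "orientation" of the camera in the world. Camera axes: x right, y down, z forward; pixel columns grow to the right and rows downward; lengths in m; the calibration is good to about 2 mm. A picture is of the moment at which its call begins.
A pose or a line that the arm cannot do raises manip.IKError and nothing moves.
- order.close_job(): hands the job in; it is judged then, once.
The state is a dict: "clock": time; "joint_pos": joint angles; "joint_velocities": joint speeds; "tau": joint torques, N m; "tool_pos": TCP position; "tcp_rot": TCP orientation; "contact_force": force on the tool from outside, world axes, zero at the start; "moment": the same for the moment, N m; "gripper_width": finger opening in m; "grasp_force": force on a finger pad.
Only numpy, scipy, OpenCV 4.12 (cv2) and the standard library are available. Lean on these libraries where they do the work, as an engineer would, in place of code of your own. Each camera call takes 0.05 s, during which the arm holds its last target. There are 200 camera calls.

## Working session

There is one attempt and no reset: what is moved stays moved. The work goes in short steps, each a Python script; the robot and the scene stay as the last script left them, time stands still between calls to the robot, and variables do not carry over. Pictures are saved under pics/ and viewed, at most 10 in all, crops included, and the job is handed in when it is done.

```bash
ls; mkdir -p pics
cat > h.py <<'E'
import numpy as np, cv2
from scipy.spatial.transform import Rotation as R
from cell import manip, inverse_kinematics, cams, order
def cap(n):
    c=cams.capture(n); o=np.array(c["orientation"],float)
    c["R"]=o if o.shape==(3,3) else (R.from_rotvec(o).as_matrix() if o.size==3 else R.from_quat(o).as_matrix())
    return c
def ray(c,u,v):
    d=c["R"]@np.linalg.inv(c["intrinsics"])@np.array([u,v,1.]); return np.array(c["position"]),d
def onplane(c,u,v,z):
    p,d=ray(c,u,v); return p+d*(z-p[2])/d[2]
def cloud(c):
    h,w=c["z_map"].shape; u,v=np.meshgrid(np.arange(w),np.arange(h))
    d=np.stack([u,v,np.ones_like(u)],-1)@np.linalg.inv(c["intrinsics"]).T*c["z_map"][...,None]
    return d@c["R"].T+np.array(c["position"])
def proj(c,P):
    q=c["intrinsics"]@(c["R"].T@(np.array(P)-np.array(c["position"]))); return q[:2]/q[2]
E
python3 - <<'E'
from h import *
for n in("scene","top"):
    c=cap(n); print(n,c["position"],c["orientation"],c["intrinsics"].tolist()); 
    cv2.imwrite(f"pics/{n}0.png",cv2.resize(c["image"],(800,600),interpolation=cv2.INTER_CUBIC))
    np.savez(f"{n}0.npz",**{k:np.array(v) for k,v in c.items()})
s=manip.state(); print(s)
E
```

```text
pics
scene [ 0.91236869 -0.52834499  0.64794875] [-2.11717125 -0.8599705   0.38708626] [[375.7482027618061, 0.0, 248.43052733717576], [0.0, 375.7482027618061, 190.9434794830179], [0.0, 0.0, 1.0]]
top [ 0.31598953 -0.06782832  1.17423437] [-2.11874922  2.14669583 -0.15825606] [[412.0819363115524, 0.0, 252.51187400536634], [0.0, 412.0819363115524, 190.54792956978486], [0.0, 0.0, 1.0]]
{'clock': 0.1, 'joint_pos': array([ 1.14312478e+00,  2.64676698e-01,  1.60524370e+00, -3.99382627e-06,
        1.27370636e+00, -3.69014721e-02]), 'joint_velocities': array([ 0.00156106, -0.0023611 , -0.00270078,  0.00099363,  0.00103219,
       -0.00025815]), 'tau': array([ 1.69992407e-03, -5.03615141e+01, -3.58071899e+01,  7.30569754e-02,
        2.33402214e-02, -5.55480005e-05]), 'tool_pos': array([0.25684225, 0.62352307, 0.23750988]), 'tcp_rot': array([-0.6098299 , -3.08136068,  0.00311028]), 'contact_force': array([ 0.25126991,  0.57027848, -0.5143096 ]), 'moment': array([ 0.01776564,  0.0058639 , -0.00319226]), 'grasp_force': 0.0, 'gripper_width': 0.08776777465304725}
```

View pics/scene0.png

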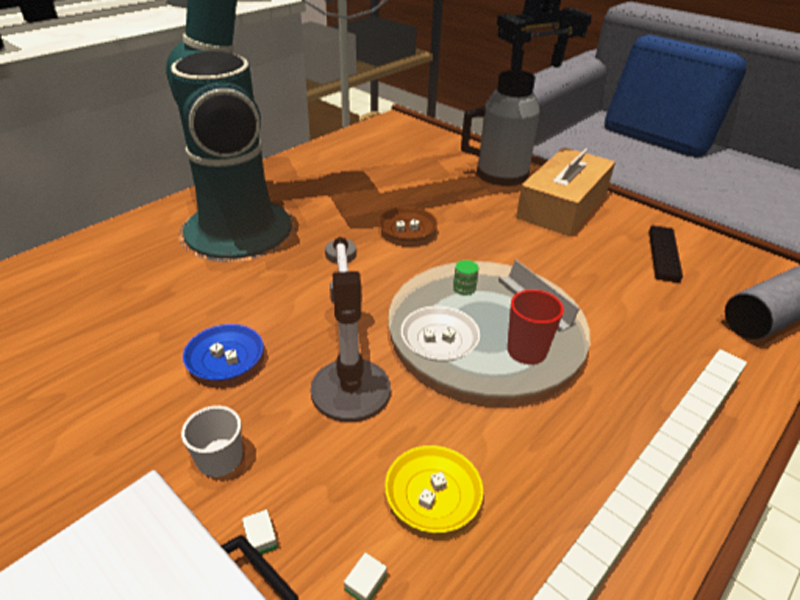

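View pics/top0.png

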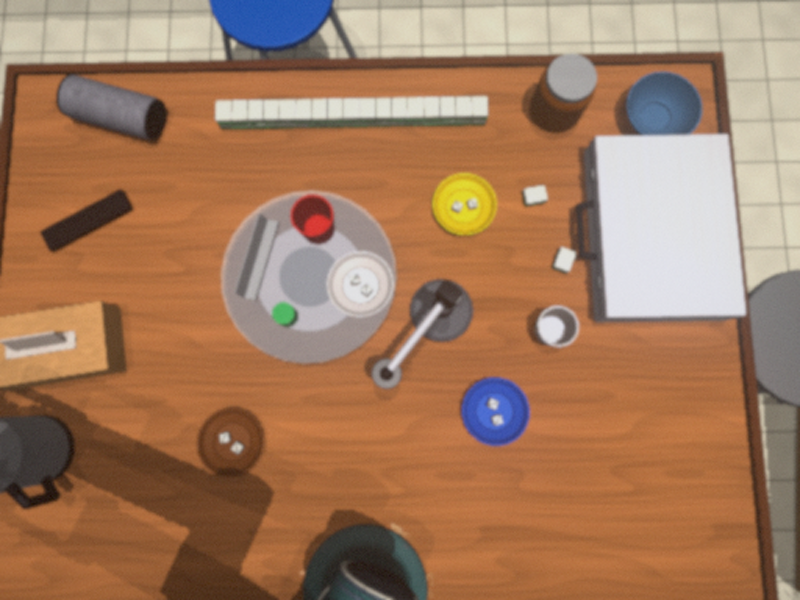

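The scene view shows the stand (foot at about 350,388, grip 347,290, camera head 340,250) beside the susan. There are four dishes of the same shape, listed here by their pixels in the top view: white (361,284) on the susan, yellow (465,204), blue (495,411) and brown (231,440). White matches the description, since it's the white ceramic one with two dice on the susan. I'll measure it and confirm with a crop.

```bash
cat > m.py <<'E'
from h import *
S={n:cap(n) for n in("scene","top")}
for n,c in S.items():
    P=cloud(c); b,g,r=[c["image"][...,i].astype(int) for i in range(3)]; ok=c["z_map"]>0
    hsv=cv2.cvtColor(c["image"],cv2.COLOR_BGR2HSV); s=hsv[...,1]; v=hsv[...,2]
    # dish rim: height band within the susan's area
    near=ok&(np.hypot(P[...,0]-.57,P[...,1]-.05)<.5)
    def show(k,m):
        q=P[m]; 
        if len(q): print(n,k,len(q),"med",np.median(q,0).round(4),"z",np.percentile(q[:,2],[2,50,98]).round(4),"px",np.argwhere(m).mean(0)[::-1].round(1))
    sz=np.array([512/800,384/600])
    for k,(u,w) in {"scene":dict(dish=(440,333),stand=(350,390),head=(340,250),grip=(347,282)),"top":dict(dish=(361,284),stand=(455,325),head=(386,373),grip=(449,294))}[n].items():
        u,w=int(u*.64),int(w*.64); print(n,k,P[w,u].round(4),c["image"][w,u])
E
cat > crop.py <<'E'
from h import *
a=cap("scene")["image"][140:275,185:320]; b=cap("top")["image"][160:260,195:320]
cv2.imwrite("pics/crop0.png",np.hstack([cv2.resize(a,(390,390),interpolation=3),cv2.resize(b,(406,390),interpolation=3)]))
E
python3 m.py; python3 crop.py
```

```text
scene dish [0.5145 0.0145 0.0357] [230 238 245]
scene stand [ 0.4903 -0.1516  0.0202] [18 30 52]
scene head [ 0.3793 -0.0638  0.1622] [230 235 242]
scene grip [ 0.4899 -0.1499  0.2121] [35 45 64]
top dish [0.5278 0.0046 0.0347] [220 218 218]
top stand [ 0.4517 -0.1637  0.0132] [110 110 116]
top head [ 0.362  -0.042   0.1621] [51 52 68]
top grip [ 0.4763 -0.1392  0.2111] [63 67 78]
```

View pics/crop0.png

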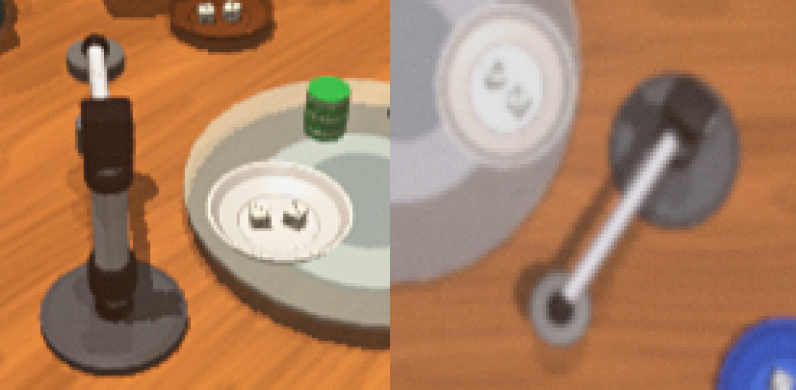

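The crop confirms it: the white dish with two dice sits on the susan's near-right edge, and the grey button is on the left of the grip in the scene view. Next I'll get precise measurements from both views.

```bash
cat > m2.py <<'E'
from h import *
def measure(verbose=True):
    out={}
    for n in("scene","top"):
        c=cap(n);P=cloud(c);ok=c["z_map"]>0
        hsv=cv2.cvtColor(c["image"],cv2.COLOR_BGR2HSV);s,v=hsv[...,1],hsv[...,2]
        nr=lambda x,y,r:ok&(np.hypot(P[...,0]-x,P[...,1]-y)<r)
        Z=P[...,2]
        def circ(k,m):
            m=cv2.morphologyEx(m.astype(np.uint8),cv2.MORPH_OPEN,np.ones((2,2)))
            q=P[m>0]
            if len(q)<5: print(n,k,"few");return
            (cx,cy),r=cv2.minEnclosingCircle(q[:,:2].astype(np.float32))
            rect=cv2.minAreaRect(q[:,:2].astype(np.float32))
            out[n,k]=q
            print(n,k,len(q),"c",round(cx,4),round(cy,4),"r",round(r,4),"mean",q.mean(0).round(4),"rect",np.round(rect[0],4),np.round(rect[1],4),round(rect[2],1),"z",np.percentile(q[:,2],[5,50,95]).round(4))
        circ("foot",nr(.475,-.145,.09)&(Z>.008)&(Z<.022)&(s<110))
        circ("griptop",nr(.482,-.145,.05)&(Z>.200)&(Z<.23))
        circ("arm",nr(.43,-.1,.09)&(Z>.14)&(Z<.18)&(v>150)&(s<60))
        circ("head",nr(.365,-.045,.045)&(Z>.12)&(Z<.175))
        circ("dishrim",nr(.525,.008,.09)&(Z>.044)&(Z<.062)&(s<60))
        circ("dish",nr(.525,.008,.075)&(Z>.034)&(Z<.06)&(s<50)&(v>190))
        # colour mask contour of dish -> ellipse, ray onto rim plane
        m=((s<40)&(v>185)&nr(.525,.008,.085)).astype(np.uint8)
        cs,_=cv2.findContours(m,0,2);k=max(cs,key=cv2.contourArea)
        e=cv2.fitEllipse(cv2.convexHull(k)); pts=np.array([onplane(c,*p[0],.052) for p in cv2.convexHull(k)])
        (cx,cy),r=cv2.minEnclosingCircle(pts[:,:2].astype(np.float32));print(n,"dish ellipse",np.round(e[0],1),"->",onplane(c,*e[0],.052).round(4),"circ",round(cx,4),round(cy,4),round(r,4))
    return out
if __name__=="__main__": measure()
E
python3 m2.py
```

```text
scene foot 1256 c 0.6843 -0.3169 r 0.3111 mean [ 0.4968 -0.1549  0.0188] rect [ 0.6613 -0.3372] [0.1132 0.6208] 42.4 z [0.0085 0.0164 0.0186]
scene griptop 224 c 0.5972 -0.2302 r 0.434 mean [ 0.4827 -0.1421  0.2038] rect [ 0.5854 -0.2425] [0.0369 0.8678] 46.4 z [0.1967 0.2101 0.2127]
scene arm 93 c 0.3663 -0.0389 r 0.1442 mean [ 0.3985 -0.074   0.1623] rect [ 0.3639 -0.0416] [0.0129 0.2883] 47.9 z [0.1499 0.162  0.2096]
scene head 263 c 0.5628 -0.2012 r 0.4789 mean [ 0.3683 -0.0485  0.1479] rect [ 0.5456 -0.2196] [0.0505 0.9575] 46.9 z [0.0024 0.1516 0.1644]
scene dishrim 653 c 0.7016 -0.2398 r 0.3574 mean [0.5216 0.0101 0.0501] rect [ 0.6796 -0.2528] [0.1168 0.7119] 30.9 z [0.0322 0.0483 0.0544]
scene dish 1275 c 0.7016 -0.2398 r 0.3574 mean [0.5246 0.0074 0.0469] rect [ 0.6796 -0.2528] [0.1168 0.7119] 30.9 z [0.0359 0.0436 0.054 ]
scene dish ellipse [287.2 216.5] -> [0.543 0.001 0.052] circ 0.5415 -0.0017 0.0797
top foot 843 c 0.4198 -0.121 r 0.1167 mean [ 0.4692 -0.1399  0.0252] rect [ 0.436  -0.1036] [0.1114 0.2244] 47.0 z [0.0058 0.015  0.1442]
top griptop 161 c 0.493 -0.1528 r 0.0331 mean [ 0.4787 -0.1421  0.2037] rect [ 0.4931 -0.1533] [0.0336 0.0623] 52.0 z [0.1974 0.2099 0.2124]
top arm 297 c 0.4093 -0.0982 r 0.0713 mean [ 0.4134 -0.0885  0.1296] rect [ 0.4154 -0.0888] [0.0244 0.1423] 57.3 z [-0.0008  0.1596  0.1636]
top head 353 c 0.375 -0.0522 r 0.0422 mean [ 0.3639 -0.0483  0.136 ] rect [ 0.3675 -0.0563] [0.0434 0.08  ] 28.6 z [-0.0009  0.1512  0.1643]
top dishrim 494 c 0.4477 -0.0252 r 0.1385 mean [0.5242 0.0043 0.0533] rect [ 0.4462 -0.001 ] [0.2681 0.1176] 3.5 z [0.0301 0.0487 0.0546]
top dish 1079 c 0.4477 -0.0252 r 0.1385 mean [0.525  0.0086 0.0492] rect [ 0.4457 -0.001 ] [0.2694 0.1126] 4.6 z [0.0341 0.0413 0.0524]
top dish ellipse [224.3 181.3] -> [0.5242 0.0221 0.052 ] circ 0.5252 0.0237 0.0769
```

```bash
cat > m3.py <<'E'
from h import *
from scipy.optimize import least_squares
def fit(q):
    q=q[:,:2]; f=lambda p:np.hypot(q[:,0]-p[0],q[:,1]-p[1])-p[2]
    r=least_squares(f,[*np.median(q,0),.05],loss="soft_l1",f_scale=.001); return r.x.round(4),np.abs(f(r.x)).mean().round(4)
def big(m):
    n,l,st,_=cv2.connectedComponentsWithStats(m.astype(np.uint8)); return l==1+np.argmax(st[1:,4])
def edge(c,m,z):
    k=max(cv2.findContours(big(m).astype(np.uint8),0,1)[0],key=cv2.contourArea)[:,0]
    return np.array([onplane(c,*p,z) for p in k])
if __name__=="__main__":
  vis=[]
  for n in("scene","top"):
    c=cap(n);P=cloud(c);ok=c["z_map"]>0;Z=P[...,2]
    hsv=cv2.cvtColor(c["image"],cv2.COLOR_BGR2HSV);s,v=hsv[...,1],hsv[...,2]
    nr=lambda x,y,r:ok&(np.hypot(P[...,0]-x,P[...,1]-y)<r)
    foot=nr(.475,-.147,.08)&(abs(Z-.0155)<.008)&(s<120)&(v<170)
    print(n,"foot z",np.median(Z[big(foot)]).round(4),fit(edge(c,foot,.015)))
    g=big(nr(.485,-.147,.045)&(abs(Z-.211)<.007)); q=P[g]
    rc=cv2.minAreaRect(q[:,:2].astype(np.float32)); print(n,"grip",g.sum(),q.mean(0).round(4),rc)
    h=big(nr(.365,-.04,.04)&(abs(Z-.1515)<.006));print(n,"head z",np.median(Z[h]).round(4),fit(edge(c,h,np.median(Z[h]))),P[h].mean(0).round(4))
    a=big(nr(.42,-.095,.065)&(abs(Z-.161)<.006)&(s<70)&(v>110)); q=P[a]; d=np.linalg.svd((q-q.mean(0))[:,:2])[2][0]
    print(n,"arm",a.sum(),q.mean(0).round(4),"dir",np.degrees(np.arctan2(*d[::-1])).round(1))
    rim=big(nr(.525,.007,.075)&(abs(Z-.049)<.007)&(s<60)); q=P[rim]; print(n,"rim",rim.sum(),np.percentile(q[:,2],[50,98]).round(4),"outer fit",fit(edge(c,rim,.051)),"band fit",fit(q))
    for col,m in dict(cup=nr(.58,.05,.1)&(s>150)&((hsv[...,0]<5)|(hsv[...,0]>175))&(Z>.1)).items(): print(n,col,P[m].mean(0).round(3),np.percentile(Z[m],98).round(3))
    im=c["image"].copy()
    for m,co in((foot,(255,0,255)),(g,(0,255,0)),(h,(255,255,0)),(a,(0,0,255)),(rim,(255,0,0))): im[big(m)]=co
    x=(180,145) if n=="scene" else (190,165)
    vis.append(cv2.resize(im[x[1]:x[1]+130,x[0]:x[0]+130],(390,390),interpolation=0))
  cv2.imwrite("pics/vis.png",np.hstack(vis))
E
python3 m3.py
```

```text
scene foot z 0.0164 (array([ 0.4849, -0.1468,  0.0557]), np.float64(0.0093))
scene grip 190 [ 0.4835 -0.1454  0.2104] ((0.4812450110912323, -0.14323286712169647), (0.032810088247060776, 0.0281723290681839), 46.197235107421875)
scene head z 0.1503 (array([ 0.3639, -0.0456,  0.024 ]), np.float64(0.0039)) [ 0.3551 -0.0593  0.1502]
scene arm 94 [ 0.3944 -0.0733  0.1618] dir -38.9
scene rim 746 [0.0474 0.055 ] outer fit (array([0.5224, 0.0048, 0.0587]), np.float64(0.001)) band fit (array([0.5235, 0.0027, 0.0518]), np.float64(0.0048))
scene cup [0.631 0.08  0.113] 0.123
top foot z 0.015 (array([ 0.4794, -0.1415,  0.0534]), np.float64(0.0091))
top grip 156 [ 0.4805 -0.1393  0.2102] ((0.48078328371047974, -0.13952337205410004), (0.03388247266411781, 0.02554386481642723), 50.277244567871094)
top head z 0.1495 (array([ 0.3608, -0.0419,  0.0216]), np.float64(0.0037)) [ 0.3587 -0.0408  0.1499]
top arm 278 [ 0.4199 -0.09    0.1604] dir 140.9
top rim 623 [0.0476 0.0546] outer fit (array([0.5247, 0.0064, 0.058 ]), np.float64(0.0008)) band fit (array([0.5243, 0.0062, 0.0524]), np.float64(0.0042))
top cup [0.636 0.084 0.114] 0.124
```

View pics/vis.png

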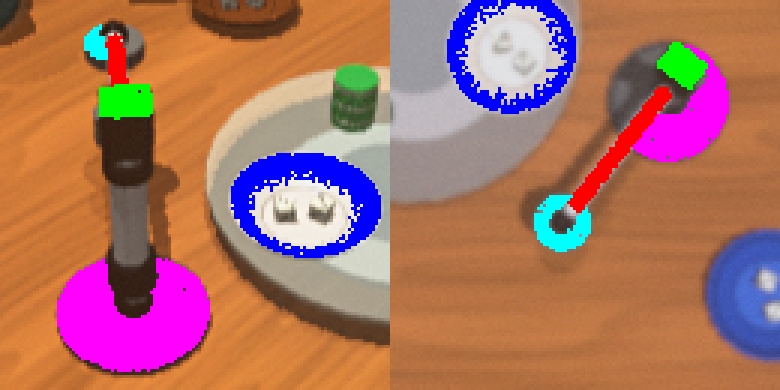

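The masks are clean on foot, grip top, camera head, arm and dish rim, and the two views agree within 3 mm:

| Item | Position / value | Check |
|---|---|---|
| Column | (0.481, −0.1415) | |
| Head | (0.362, −0.044) | 154 mm from column (155 given) |
| Arm yaw | about 140.7° | |
| Dish | (0.5236, 0.0056) | rim height 54 mm, expected 52 |
| Dish from column | 153 mm at 73.9° | |

A pure turn of about −67° will do it. I'll approach now.

```bash
cat >> h.py <<'E'
def rotd(ydeg):  # tool pointing down, tool y at the given world yaw
    y=np.array([np.cos(np.radians(ydeg)),np.sin(np.radians(ydeg)),0]); z=np.array([0,0,-1.])
    return R.from_matrix(np.column_stack([np.cross(y,z),y,z])).as_rotvec()
def st(t=""):
    s=manip.state(); print(t,"t%.2f"%s["clock"],"p",s["tool_pos"].round(4),"F",s["contact_force"].round(2),"M",s["moment"].round(2),"w%.4f g%.1f"%(s["gripper_width"],s["grasp_force"])); return s
E
python3 - <<'E'
from h import *
for b in(50.7,230.7):
    for d in (0,-67):
        q=inverse_kinematics([.481,-.1415,.26],rotd(b+d)); print(b,d,None if q is None else np.round(q,3))
E
```

```text
50.7 0 [-0.336 -0.082  1.94  -0.     1.283 -1.221]
50.7 -67 [-0.336 -0.082  1.94  -0.     1.283 -0.051]
230.7 0 [-0.336 -0.082  1.94   0.     1.283  1.921]
230.7 -67 None
```

Run:
```python
from h import *
C=np.array([.481,-.1415,0]); uy=np.array([np.cos(np.radians(230.7)),np.sin(np.radians(230.7)),0]); r=rotd(50.7)
A=C+2e-3*uy
manip.move_pose(A+[0,0,.30],r)
manip.move_linear(A+[0,0,.168],rate=.12)
st("down"); manip.set_gripper(.044,force=30); s=st("44"); 
f0=s["contact_force"].copy()
off=2e-3
while off<8e-3:
    off+=.5e-3; manip.move_linear(C+off*uy+[0,0,.168],rate=.02)
    s=manip.state(); f=(s["contact_force"]-f0)@uy
    print(round(off*1e3,1),f.round(2),end="; ")
    if abs(f)>1.0: break
st("touch")
c=cap("scene"); cv2.imwrite("pics/touch.png",cv2.resize(c["image"][110:275,130:350],(800,600),interpolation=3))
```

```text
down t4.57 p [ 0.4805 -0.1433  0.1689] F [-0.71  0.32  0.4 ] M [-0.04 -0.02  0.01] w0.0881 g0.0
44 t5.35 p [ 0.4797 -0.1431  0.168 ] F [-0.1   0.53 -0.89] M [0.02 0.04 0.05] w0.0438 g0.0
2.5 -0.14; 3.0 0.68; 3.5 -0.27; 4.0 -0.12; 4.5 0.4; 5.0 0.52; 5.5 -1.73; touch t7.10 p [ 0.4777 -0.1455  0.168 ] F [ 1.37  1.56 -0.63] M [ 0.15 -0.19 -0.04] w0.0444 g1.0
```

View pics/touch.png

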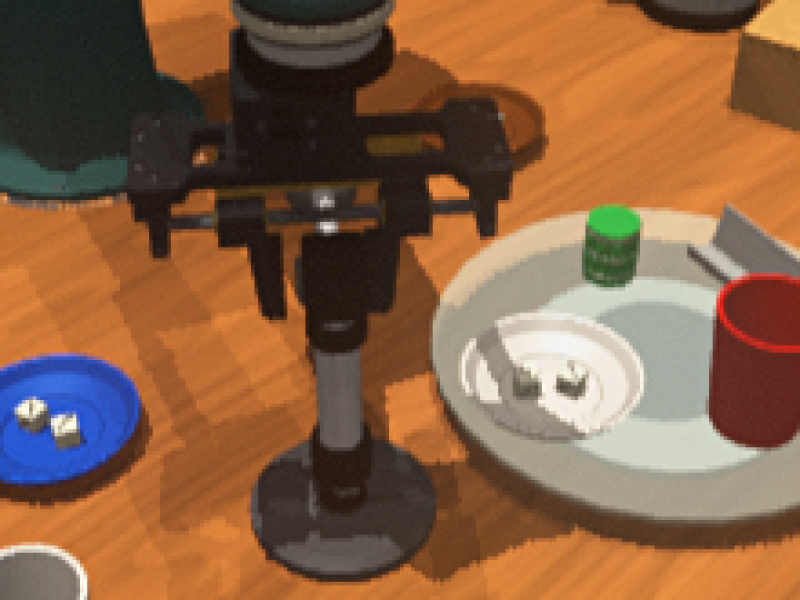

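The picture shows the fingers straddling the block. The right finger touches the rest (385,270), and the left one (268,280) stands off the button (297,290). Contact came at 5.3 mm offset, which puts the rest 16.8 mm from my column estimate (17 expected), so it fits. Now I'll squeeze in small steps, keeping the rest-side pad still.

Run:
```python
from h import *
C=np.array([.481,-.1415,0]); uy=np.array([np.cos(np.radians(230.7)),np.sin(np.radians(230.7)),0])
for w in (.041,.039,.038,.037,.036,.035,.034):
    off=w/2-.0169
    manip.set_gripper(w,force=30); manip.move_linear(C+off*uy+[0,0,.168],rate=.03)
    s=manip.state(); print(w,"w%.4f g%.1f F"%(s["gripper_width"],s["grasp_force"]),s["contact_force"].round(2))
manip.set_gripper(.028,force=30); st("squeezed")
manip.dwell(.2); st("hold")
c=cap("scene"); cv2.imwrite("pics/sq.png",cv2.resize(c["image"][110:275,130:350],(800,600),interpolation=3))
```

```text
0.041 w0.0409 g1.0 F [1.75 1.71 0.33]
0.039 w0.0391 g1.1 F [1.53 1.52 0.96]
0.038 w0.0378 g1.2 F [ 1.74  1.86 -0.74]
0.037 w0.0372 g4.4 F [ 2.01  1.9  -1.05]
0.036 w0.0362 g5.2 F [ 1.64  2.17 -1.78]
0.035 w0.0350 g6.0 F [ 0.68  1.06 -1.32]
0.034 w0.0344 g6.8 F [ 1.2   0.85 -2.26]
squeezed t10.70 p [ 0.4808 -0.1416  0.1679] F [ 2.01  0.81 -2.77] M [ 0.18 -0.21  0.06] w0.0336 g30.0
hold t10.90 p [ 0.4808 -0.1416  0.1679] F [ 1.62  1.6  -3.13] M [ 0.11 -0.15  0.03] w0.0336 g30.0
```

View pics/sq.png

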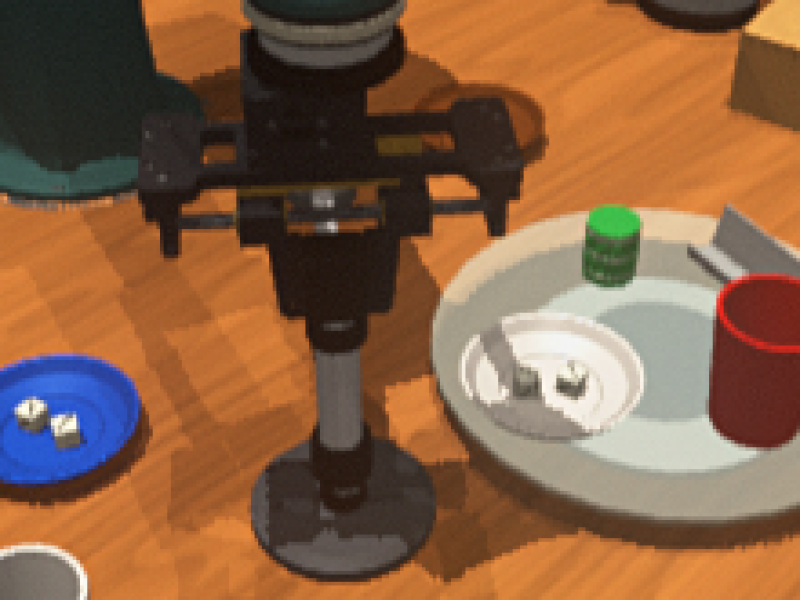

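The fingers sit flat on both sides of the block. The width is 33.6 mm, so the button is flush, and the foot hasn't moved. Now I'll draw the column up, watching the vertical force.

Run:
```python
from h import *
s=st(); p0=s["tool_pos"].copy(); X,Y=.481,-.1415; uy=np.array([np.cos(np.radians(230.7)),np.sin(np.radians(230.7)),0])
xy=np.array([X,Y,0])+ .0001*uy
z0=.168
for dz in (.005,.02,.044,.065,.084,.087,.0885,.0890,.0895,.09,.0905,.091):
    manip.move_linear(xy+[0,0,z0+dz],rate=.06 if dz<.085 else .01); manip.dwell(.1)
    F=np.mean([manip.state()["contact_force"]]+[ (manip.dwell(.02),manip.state()["contact_force"])[1] for _ in range(4)],0)
    print(dz,manip.state()["tool_pos"][2].round(4),F.round(2))
    if F[2]<-5.2: break
st()
```

```text
t10.95 p [ 0.4808 -0.1416  0.1679] F [ 1.38  0.2  -1.95] M [ 0.13 -0.15  0.02] w0.0336 g30.0
0.005 0.1731 [-0.37  1.04 -1.27]
0.02 0.188 [-1.02  0.41 -1.62]
0.044 0.2119 [-1.48  0.62 -1.23]
0.065 0.233 [-2.23 -0.1  -1.31]
0.084 0.252 [-1.99 -0.57 -1.61]
0.087 0.255 [-1.78 -0.6  -2.35]
0.0885 0.2566 [-1.55 -0.78 -1.66]
0.089 0.257 [-1.37 -0.18 -2.39]
0.0895 0.2575 [-1.54 -0.48 -2.67]
0.09 0.2579 [-1.4  -0.73 -3.66]
0.0905 0.2579 [-0.19 -0.81 -8.17]
 t16.70 p [ 0.4808 -0.1414  0.2579] F [-0.34 -1.22 -8.43] M [-0.23  0.01  0.02] w0.0340 g30.0
```

The second stop came at 0.090 m, where the force jumped. I'll back off to just under it, check the head and dish, then turn.

```bash
cat > m4.py <<'E'
from m3 import *
def look(hx,hy,vis=None):
  H=[];D=[];F=[]
  for n in("scene","top"):
    c=cap(n);P=cloud(c);ok=c["z_map"]>0;Z=P[...,2]
    hsv=cv2.cvtColor(c["image"],cv2.COLOR_BGR2HSV);s,v=hsv[...,1],hsv[...,2]
    nr=lambda x,y,r:ok&(np.hypot(P[...,0]-x,P[...,1]-y)<r)
    h=nr(hx,hy,.045)&(abs(Z-.2400)<.006)
    if h.sum()>20:
        h=big(h); e=fit(edge(c,h,.24)); print(n,"head",h.sum(),np.median(Z[h]).round(4),e,P[h].mean(0).round(4)); H.append(e[0][:2])
    else: print(n,"head none")
    rim=nr(.5236,.0056,.075)&(abs(Z-.049)<.007)&(s<60)
    if rim.sum()>50: e=fit(edge(c,rim,.051)); print(n,"rim",rim.sum(),e); D.append(e[0][:2])
    foot=nr(.481,-.1415,.08)&(abs(Z-.0155)<.008)&(s<120)&(v<170)
    if foot.sum()>50: print(n,"foot z",np.median(Z[big(foot)]).round(4),fit(edge(c,foot,.015)))
    if vis: cv2.imwrite(f"pics/{vis}_{n}.png",cv2.resize(c["image"],(800,600),interpolation=3))
  return H,D
E
python3 - <<'E'
from m4 import *
manip.move_linear([.4809,-.1416,.168+.0899],rate=.01); st("backoff")
look(.362,-.044)
q=manip.state()["joint_pos"]; print(q.round(3))
E
```

```text
backoff t16.95 p [ 0.4809 -0.1415  0.2579] F [ 0.32 -0.36 -7.51] M [-0.07  0.1   0.01] w0.0336 g30.0
scene head 23 0.2387 (array([ 0.3676, -0.067 ,  0.0068]), np.float64(0.0011)) [ 0.3656 -0.0657  0.2386]
scene rim 873 (array([0.5223, 0.0048, 0.0588]), np.float64(0.0009))
scene foot z 0.0166 (array([ 0.4858, -0.1469,  0.0551]), np.float64(0.0114))
top head none
top rim 623 (array([0.5243, 0.0045, 0.0478]), np.float64(0.0065))
top foot z 0.015 (array([ 0.4512, -0.1509,  0.0329]), np.float64(0.0058))
[-0.336 -0.081  1.943  0.     1.279 -1.221]
```

Run:
```python
from m4 import *
for dz in (.0896,.0894,.0892):
    manip.move_linear([.4809,-.1416,.168+dz],rate=.01)
    F=np.mean([(manip.dwell(.02),manip.state()["contact_force"])[1] for _ in range(4)],0); print(dz,manip.state()["tool_pos"][2].round(4),F.round(2))
    if F[2]>-4: break
q=np.array(manip.state()["joint_pos"]); qf=inverse_kinematics([.4809,-.1416,.168+dz],rotd(50.7-66.9)); print(q.round(4),np.round(qf,4))
q0=inverse_kinematics([.4809,-.1416,.168+dz],rotd(50.7))
for a in (.15,.4,.7,.9):
    manip.set_joints(np.array(q0)+a*(np.array(qf)-np.array(q0))); s=st(f"turn {a}")
    if abs(s["contact_force"][2])>9: break
look(.52,0.0,"turned")
```

```text
0.0896 0.2579 [-0.31  1.01 -4.84]
0.0894 0.2579 [-1.56  0.65 -1.88]
[-3.3600e-01 -8.0700e-02  1.9428e+00  1.0000e-04  1.2789e+00 -1.2210e+00] [-0.336  -0.0803  1.9434 -0.      1.2785 -0.0533]
turn 0.15 t17.98 p [ 0.4815 -0.142   0.2579] F [-0.35 -0.59 -1.27] M [-0.27  0.05 -0.02] w0.0337 g30.0
turn 0.4 t18.36 p [ 0.4812 -0.1417  0.2575] F [-0.24 -1.45 -2.19] M [-0.15  0.09 -0.04] w0.0339 g30.0
turn 0.7 t18.78 p [ 0.4811 -0.1414  0.2574] F [ 0.14  1.79 -2.66] M [ 0.18 -0.01 -0.06] w0.0339 g30.0
turn 0.9 t19.12 p [ 0.4812 -0.1415  0.2576] F [ 0.25  1.01 -2.58] M [ 0.09 -0.06 -0.14] w0.0339 g30.0
scene head 169 0.2404 (array([0.5104, 0.0023, 0.0227]), np.float64(0.0061)) [0.5159 0.0011 0.2401]
scene rim 854 (array([0.5223, 0.0047, 0.0587]), np.float64(0.0011))
scene foot z 0.0165 (array([ 0.4849, -0.1466,  0.0558]), np.float64(0.0094))
top head 228 0.2394 (array([0.5047, 0.0133, 0.0216]), np.float64(0.004)) [0.5044 0.0149 0.2394]
top rim 469 (array([0.5261, 0.0108, 0.0519]), np.float64(0.0053))
top foot z 0.0148 (array([ 0.4824, -0.0979,  0.024 ]), np.float64(0.0076))
```

View pics/turned_scene.png

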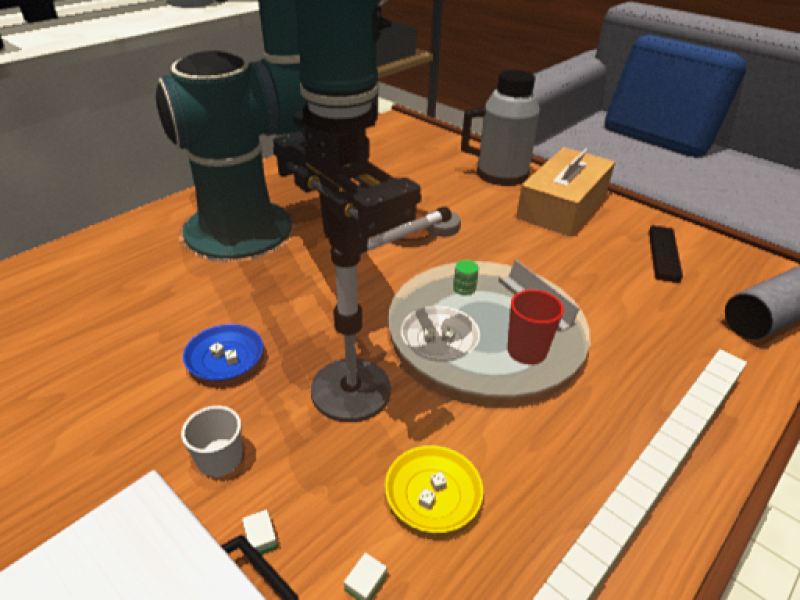

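View pics/turned_top.png

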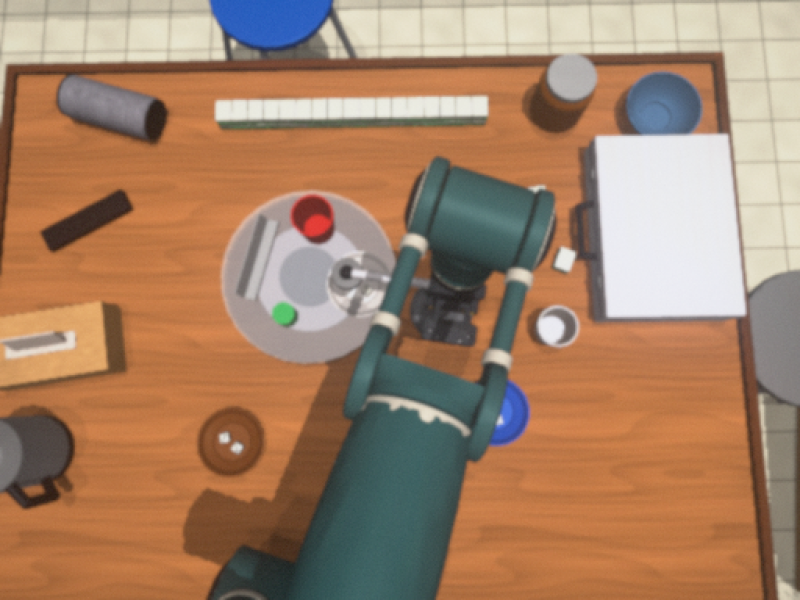

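The scene view shows the column up, head over the dish area (445,222) and the foot flat (350,388). The top view has the head at (347,270) with the dish at (361,284). About 7° of turn is left.

Run:
```python
from m4 import *
s=manip.state(); q=np.array(s["joint_pos"]); q[5]=-1.221+np.radians(67.4)
q[:5]=inverse_kinematics([.4809,-.1416,.168+.0896],rotd(50.7-67.4))[:5]
manip.set_joints(q); manip.dwell(.3); st("end"); print(manip.state()["joint_pos"].round(4))
H,D=look(.525,0.008,"end")
st()
```

```text
end t19.77 p [ 0.4811 -0.1416  0.2578] F [ 2.46  1.06 -2.34] M [ 0.24 -0.29  0.09] w0.0335 g30.0
[-3.3600e-01 -8.0500e-02  1.9429e+00  1.0000e-04  1.2786e+00 -4.6200e-02]
scene head 178 0.2405 (array([ 0.5313, -0.0017,  0.0211]), np.float64(0.0049)) [ 0.5346 -0.0024  0.2401]
scene rim 863 (array([0.5223, 0.0048, 0.0587]), np.float64(0.001))
scene foot z 0.0165 (array([ 0.4849, -0.1466,  0.0559]), np.float64(0.0095))
top head 222 0.2394 (array([0.5243, 0.0089, 0.0217]), np.float64(0.0037)) [0.524  0.0108 0.2394]
top rim 428 (array([0.5267, 0.0065, 0.0518]), np.float64(0.0058))
top foot z 0.0145 (array([ 0.4908, -0.0938,  0.0195]), np.float64(0.0068))
 t19.87 p [ 0.4811 -0.1416  0.2577] F [ 1.62  1.11 -1.13] M [ 0.2  -0.27  0.09] w0.0337 g30.0
```

Run:
```python
from m3 import *
c=cap("scene"); P=cloud(c); Z=P[...,2]; ok=c["z_map"]>0
u,v=proj(c,[.5240,.0072,.24]); print(u,v)
m=ok&(np.hypot(P[...,0]-.524,P[...,1]-.007)<.04)&(Z>.205)&(Z<.246)
pts=edge(c,m,.24)
hull=cv2.convexHull(np.argwhere(big(m))[:,::-1].astype(np.int32))
x0,y0=int(u)-40,int(v)-30
im=cv2.resize(c["image"][y0:y0+60,x0:x0+80],(800,600),interpolation=0)
f=lambda P:tuple(int(t) for t in (proj(c,P)-[x0,y0]+.5)*10)
for k,col in(([.5236,.0056],(0,255,0)),([.5243,.0089],(0,0,255))):
    L=np.array([f([k[0]+.024*np.cos(t),k[1]+.024*np.sin(t),.24]) for t in np.linspace(0,6.28,40)]); cv2.polylines(im,[L],True,col,1)
cv2.imwrite("pics/headcrop.png",im)
```

```text
289.3777650978248 143.10802106176507
```

View pics/headcrop.png

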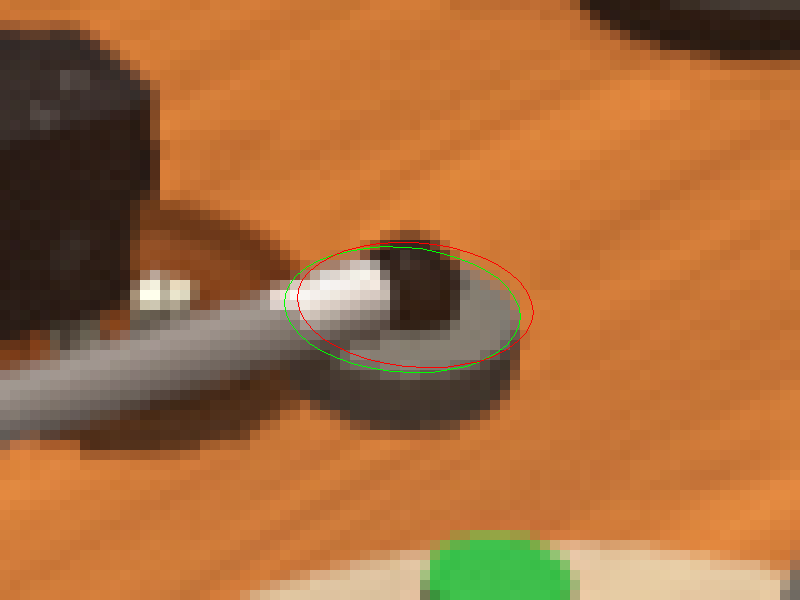

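The crop shows the head disc's top face (right edge 520, lower edge 370) coinciding with the green circle drawn at the dish centre, so the lens is within about 2 mm. I'll settle the column gently against the second stop and hand in.

Run:
```python
from h import *
for dz in(.0897,.0899,.0901):
    manip.move_linear([.4810,-.1416,.168+dz],rate=.01)
    F=np.mean([(manip.dwell(.03),manip.state()["contact_force"])[1] for _ in range(5)],0); print(dz,F.round(2))
    if F[2]<-3.3: break
manip.dwell(.3); s=st("final")
if s["contact_force"][2]>-7.5 and s["gripper_width"]<.0345: print(order.close_job())
```

```text
0.0897 [ 2.28  1.04 -1.9 ]
0.0899 [ 2.4   0.55 -2.9 ]
0.0901 [ 2.29  0.   -3.87]
final t21.47 p [ 0.4809 -0.1416  0.2579] F [ 2.69  0.84 -4.84] M [-0.11 -0.74 -0.02] w0.0339 g30.0
the job is handed in; nothing more can be done
None
```

The job is handed in: the button is held in, the column is up at the second stop, the lens is within about 2 mm of the white dish's centre by my measurements, and the gripper is still holding the grip with the foot flat on the table.

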